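Fit the eight-tube head on the vortex mixer and hold it pressed

ROBOT

A 7-joint arm with a two-finger parallel gripper is mounted at the origin on the work surface. World frame = base frame: x ahead of the robot, y to its left, z up, the work surface at z = 0. Lengths are in m, angles in rad, forces in N, time in s.
With the tool pointing down it reaches from about 0.425 to 0.925 m from the base axis. Payload 6.8 kg.
Tool frame: the origin (TCP) lies between the finger pads; the fingertips stand 17 mm ahead of it and the grasp point (between the pads) lies 2 mm behind it; z points along the fingers, y is the direction in which the jaws open and shut (so a half turn about z gives the same grasp; the last joint's range is limited). The gripper opens to 85 mm and grips with 20 to 120 N. Pads are 22 mm wide; open, the fingers measure 114 mm over their backs; the gripper's body (76 mm by 85 mm) begins 54 mm behind the grasp point. The pads swing forward as they close: fully open they stand 13 mm farther back than shut.
Start: joints at [1.221, 0.477, 0.022, 1.555, -0.011, 1.109, -0.083], TCP at [0.162, -0.655, 0.248] pointing down, gripper open.
Joint ranges: [-2.96, 2.96], [-0.34, 2.1], [-1.41, 1.46], [0.24, 2.44], [-1.37, 4.51], [0.17, 1.92], [-2.96, 2.96]. Speed limits (rad/s): [2.39, 2.39, 3.14, 3.14, 3.14, 3.14, 3.14].

INTERFACE

Orientations are given as a unit quaternion [w, x, y, z].
In Python, from station import bot gives the robot as it stands. The module is installed in compiled form; this text tells all that it offers.
- The arm moves only by the tool carry_out, never from a script. Its argument "moves" is a list of rows, each a list of 3 entries, a list of its own where there are three numbers: the turn, a rotation vector about the tool's x, y, z in degrees, then the shift along the tool's x, y, z in cm, then the finger opening in cm, from 0 to 8.54. A call has 1 to 5 rows; each row is the pose to reach, as a shift and turn from the pose commanded when the call began, along the tool's axes at that moment; what a row does not reach only later rows make up. A row lasts 1/8 s, in which the tool goes at most 62.5 mm and 10.7 degrees, less where a joint would pass 70% of its speed; a pose out of reach is approached as far as the arm can. A call with a gripper value outside its range is refused whole. The fingers move at their own pace and stop on an object; "newtons" is the grip in N (left out, the last holds). Time passes only in rows, so rows that repeat a pose let the fingers close. It gives the time, the measured TCP pose, the force and the opening at its end, in the units of the state.
- bot.get_obs(): the state, without advancing time (a new reading comes with each control period).
- bot.read_camera(name): name is "scene" or "side" or "wrist"; returns the picture (400x640x3 uint8, red, green, blue); there is no depth.
- bot.camera_info(name): a dict with "vertical_fov" (degrees; the focal length in pixels is half the picture's height over the tangent of half this angle, whatever the lens; pixels are square), "cx", "cy" (the principal point, pixels), "k1" (the pictures are not rectified: a ray, as slopes to the right and down, at radius r is drawn at 1 + k1 r^2 times it, then the intrinsics apply), "position" and "attitude" of the camera in the world. Camera axes: x right, y up, looking along -z (the intrinsics and any distortion apply to the point x, -y, -z); pixel columns grow to the right and rows downward; lengths in m; the calibration is good to about 2 mm. A picture is of the moment at which its call begins: read the wrist's pose just before it. camera_info takes no time and is no camera call; for the wrist camera it gives the pose at the moment of the call.
- bot.hand_in(): hands the job in, once; it reports no verdict.
Trained networks look in the newest picture that a camera, given by its name, has taken for a name from the list of things; names that differ only in an ending like _2 or _b are one class to them, and where a whole thing is asked for, a point or a joint stands for the part that bears it (a point fixed in the world has none). Each returns a list of dicts, best first, with "score" (0 to 1); they miss things now and then, are a little off and sometimes report something else, mostly with a low value. They report only what shows in the picture. A call takes as long as a camera call.
- bot.silhouettes(label, camera): "region" (400x640 bool, what is visible of it) and "location" ([column, row] in pixels, amid what is visible of it).
The state is a dict: "t": time; "q": joint angles; "joint_vel": joint speeds; "joint_torque": joint torques, N m; "eef_pos": TCP position; "tool_rot": TCP orientation; "contact_force": force on the tool from outside, world axes, zero at the start; "torque": the same for the moment, N m; "gripper_width": opening from 0.0 (shut) to 1.0 (fully open).
Only numpy, scipy, OpenCV 4.12 (cv2) and the standard library are available. Lean on these libraries where they do the work, as an engineer would, in place of code of your own. Each camera call takes 0.05 s, during which the arm holds its last target. There are 200 camera calls.

TASK

Take the head that carries the eight small tubes out of the steel tray and fit it on the vortex mixer. The drive pin stops a little off-centre, anywhere round, and the head hides it: rest the hub lightly on the pin and slide the head about until it drops on, down onto the drive flange. Then press it down firmly, without ramming it, until the sprung drive is down, and finish like that, holding: keep hold of its knob and keep the drive pressed while I switch the mixer on; leave the other things where they are.

Things in the scene. Friction and masses are not known exactly. Their poses are not given: they have to be found in the camera images.
- tube_head_center (a point): The head to fit: loose, 220 g, upright in the tray. Grey disc, 96 mm diameter, 14 mm thick, with a ring of eight small tubes (white caps 5 mm above the disc, 72 mm circle); under it a black hub, 52 mm diameter, 16 mm high; above it on a stem a round black knob. Point on its axis, half-way up its 78 mm: 39 mm above the hub's flat underside, 25 mm below the knob's middle. z up; yaw is of no account.
- tube_head_knob (a point): The middle of that head's knob, on the axis: 30 mm diameter, 28 mm high, on a 16 mm stem; this point is 64 mm above the hub's underside and 29 mm above the tubes' caps. z up. Leaning hard on the pin while sliding drags the hub and tilts the head in the grip.
- tube_head_socket (a point): The middle of the flat underside of that head's hub, at the mouth of its round socket: 13.5 mm bore, 16 mm deep, straight up along the axis. z up along the axis.
- drive_axis (a point): On top of the mixer, fixed: point on the motor's upright axis at the height of the drive flange's upper face when the drive is up, 127 mm above the bench. The flange (round, metal, 44 mm) and its steel pin sit off this axis: the pin's centre is 3.5 mm from it, in whatever direction the motor last stopped (it keeps it while pushed about). Pin: 12 mm diameter, 14 mm high above the flange, flat 9.4 mm tip. z up.
- drive (a joint): How far the drive (flange and pin) on top of the mixer is pressed straight down into the mixer, in m: 0 up, 0.005 at its stop. A spring holds it up: it starts to go down at 4 N and needs 10 N at the stop. It comes up when let go; the head's own weight does not press it down. The mixer runs only while the drive is 3 mm or more down.
- mixer: The vortex mixer, fixed: white housing 200 mm long (x) by 135 mm wide by 105 mm high, with a sloping grey control panel at the end towards its -x (dial and rocker switch, not used here). Origin in the middle of its underside, on the motor axis.
- tray: Shallow stainless steel tray, fixed, 140 by 380 mm (y is its length), floor 2 mm and rim 12 mm above the bench. Origin in the middle of its underside. Three mixer heads stand in it in a row along y, about 122 mm apart, in any order.
- four_hole_head: Bystander in the tray: another head of the same outline (same disc, hub and knob) but with four wide empty holes and no tubes. Origin in the middle of its underside.
- cup_head: Bystander in the tray: cup head, a 56 mm round black rubber cup on a hub, 44 mm high, no knob. Origin in the middle of its underside.
- spatula: Bystander: thin steel spatula, 185 mm long, 6 mm high, lying on the bench between mixer and tray. Origin at its middle.
- media_bottle: Bystander: clear glass bottle with black cap, 86 mm diameter, 176 mm high. Origin in the middle of its underside.
- powder_jar: Bystander: white plastic jar, 82 mm diameter, 133 mm high. Origin in the middle of its underside.
- beaker: Bystander: small glass beaker, 68 mm diameter, 90 mm high. Origin in the middle of its underside.
- tube_rack: Bystander: grey rack with small tubes, 70 by 160 mm, 51 mm high. Origin in the middle of its underside.
- amber_bottle: Bystander: amber glass bottle, 72 mm diameter, 160 mm high. Origin in the middle of its underside.

How it is judged:
On the way, in this order (a step that is already met when the one before it is completed fails the run):
1. the eight-tube head is lifted out of the tray by the gripper (height (world z) of tube_head_center above 0.09 m and contact force between the fingers and tube_head above 2 N), for 0.1 s.
2. the head has dropped over the drive pin, its hub down on the drive flange (z of tube_head_socket in the frame of drive_axis below 0.0015 m and horizontal distance between tube_head_socket and drive_axis below 0.006 m and angle between tube_head_socket's own z axis and vertical below 0.07 rad), for 0.1 s.
At the end, for the whole second after the job is handed in: The eight-tube head is on the drive pin, upright (0.07 rad), within 6 mm of the motor axis, its underside at least 2 mm below where the flange is with the drive up; the fingers are still on it (over 2 N) and keep the drive pressed 3 mm or more of its 5 mm, at rest (z of tube_head_socket in the frame of drive_axis below -0.002 m and horizontal distance between tube_head_socket and drive_axis below 0.006 m and angle between tube_head_socket's own z axis and vertical below 0.07 rad and value of joint drive above 0.003 m and contact force between the fingers and tube_head above 2 N and linear speed of tube_head below 0.02 m/s); the arm keeps its last pose, push and grip.
It fails at once if the head is rammed onto the mixer (more than 60 N) (contact force between tube_head and mixer above 60 N).
It fails at once if another mixer head is moved more than 3 cm or tipped (distance of any of four_hole_head, cup_head from where it was at the start of the episode above 0.03 m or angle between any of four_hole_head, cup_head's own z axis and vertical above 0.4 rad).
It fails at once if the spatula, beaker or tube rack is moved more than 3 cm or tipped (distance of any of spatula, beaker, tube_rack from where it was at the start of the episode above 0.03 m or angle between any of spatula, beaker, tube_rack's own z axis and vertical above 0.4 rad).
It fails at once if a bottle or jar is moved more than 3 cm or tipped (distance of any of media_bottle, powder_jar, amber_bottle from where it was at the start of the episode above 0.03 m or angle between any of media_bottle, powder_jar, amber_bottle's own z axis and vertical above 0.4 rad).
It also fails if it takes over 51 s, if anything falls off the work surface, if the arm or the gripper's body presses on something with over 40 N, if the wrist force passes 120 N, or if a joint passes its speed limit or range.

## Working session

There is one attempt and no reset: what is moved stays moved. The work goes in short steps, Python scripts to look and compute and a tool call to move; the robot and the scene stay as the last step left them, time stands still between calls to the robot, and variables do not carry over. Pictures are saved under pics/ and viewed, about 8 in all and at most 12, crops included, and the job is handed in when it is done.

Besides the shell and the picture viewer there is one more tool, called after ">>>" by a JSON object that holds its "api" and its "payload". carry_out: Moves the arm, as the interface text tells. Its arguments: {"type":"object","properties":{"moves":{"type":"array"},"newtons":{"type":"number"}},"required":["moves"]}

```bash
mkdir -p pics
cat > h.py <<'E'
import numpy as np, cv2
from scipy.spatial.transform import Rotation as R
from station import bot
def Rq(q): return R.from_quat([q[1],q[2],q[3],q[0]]).as_matrix()
def ray(ci,px):
    f=200/np.tan(np.radians(ci["vertical_fov"])/2)
    d=np.array([(px[0]-ci["cx"])/f,(px[1]-ci["cy"])/f]); u=d.copy()
    for _ in range(20): u=d/(1+ci["k1"]*(u@u))
    a=np.array(ci["attitude"]); M=a if a.shape==(3,3) else Rq(a)
    return np.array(ci["position"]), M@np.array([u[0],-u[1],-1])
def onz(ci,px,z):
    o,d=ray(ci,px); return o+d*(z-o[2])/d[2]
def proj(ci,p):
    f=200/np.tan(np.radians(ci["vertical_fov"])/2)
    a=np.array(ci["attitude"]); M=a if a.shape==(3,3) else Rq(a)
    c=M.T@(np.array(p)-ci["position"]); u=np.array([c[0],-c[1]])/-c[2]
    return u*(1+ci["k1"]*(u@u))*f+[ci["cx"],ci["cy"]]
def tri(rs):
    A=0;b=0
    for o,d in rs:
        d=d/np.linalg.norm(d);P=np.eye(3)-np.outer(d,d);A=A+P;b=b+P@o
    return np.linalg.solve(A,b)
E
cat > a.py <<'E'
from h import *
o=bot.get_obs();print(o)
for c in("scene","side"):
    im=bot.read_camera(c);cv2.imwrite(f"pics/{c}0.png",im[...,::-1]);ci=bot.camera_info(c);print(c,ci)
    for l in("tube_head_center","four_hole_head","cup_head","mixer","drive","tray"):
        for s in bot.silhouettes(l,c)[:2]:
            r=s["region"];ys,xs=np.where(r);print(l,round(s["score"],2),s["location"],xs.min(),xs.max(),ys.min(),ys.max(),len(xs))
E
python3 a.py
```

```text
{'t': 0.0, 'q': array([ 1.22088855,  0.47778255,  0.02231696,  1.55646091, -0.01150625,
        1.10929035, -0.08312276]), 'joint_vel': array([-0.0004573 ,  0.00024035, -0.00066568,  0.00044379, -0.00049505,
        0.00056378, -0.00228179]), 'joint_torque': array([-8.23574919e-04, -5.96447611e+01,  1.60752878e+00, -2.81188792e+01,
        1.23426921e-02,  9.54771938e-03,  2.45334155e-05]), 'eef_pos': array([ 0.16150202, -0.65481378,  0.24733302]), 'tool_rot': array([-8.91049234e-04,  9.92698640e-01,  1.20617531e-01, -1.67912678e-04]), 'contact_force': array([-0.29658432, -0.06624842, -0.08055028]), 'torque': array([-0.02228216, -0.02171093,  0.00716856]), 'gripper_width': 1.0016967977700877}
scene {'vertical_fov': 53.02117336391394, 'cx': 319.6626998232779, 'cy': 206.47618884614215, 'k1': -0.016951396609316768, 'position': array([0.99244622, 0.44499561, 0.8223499 ]), 'attitude': array([0.33013471, 0.11942867, 0.30934525, 0.88377224])}
tube_head_center 0.91 [458.2, 280.6] 436 480 262 302 1452
four_hole_head 0.89 [367.5, 223.1] 350 386 206 239 998
four_hole_head 0.42 [281.5, 151.3] 243 324 122 189 3676
cup_head 0.94 [412.1, 248.2] 401 427 236 265 629
mixer 0.61 [280.5, 151.7] 242 324 122 189 3757
drive 0.62 [278.3, 155.4] 242 324 122 188 3707
drive 0.56 [281.5, 128.1] 275 289 125 136 140
tray 0.66 [414.8, 266.2] 332 496 195 325 5524
tray 0.57 [278.9, 155.2] 242 324 122 190 3785
side {'vertical_fov': 45.133057524660764, 'cx': 313.6641162757835, 'cy': 210.84750856545907, 'k1': -0.005477858541643418, 'position': array([0.30536876, 0.77956461, 0.86753093]), 'attitude': array([-0.16440087, -0.07170044,  0.38979313,  0.9032678 ])}
tube_head_center 0.6 [311.7, 356.3] 290 339 334 380 1860
four_hole_head 0.59 [336.3, 262.8] 317 358 241 278 1203
cup_head 0.9 [329.2, 307.4] 314 342 291 323 757
mixer 0.58 [368.6, 173.8] 326 410 138 207 3856
drive 0.67 [369.4, 146.9] 363 378 144 154 142
tray 0.9 [329.6, 327.1] 273 373 242 399 6154
```

```bash
cat > b.py <<'E'
from h import *
C={c:bot.camera_info(c) for c in("scene","side")}
T=lambda a,b:tri([ray(C["scene"],a),ray(C["side"],b)])
print("head",T((458.2,280.6),(311.7,356.3)),"4h",T((367.5,223.1),(336.3,262.8)),"cup",T((412.1,248.2),(329.2,307.4)),"drive",T((281.8,130),(370,149)))
for z in(.125,.14):print(onz(C["scene"],(281.8,130),z),onz(C["side"],(370,149),z))
a=cv2.imread("pics/scene0.png")[90:350,200:520];b=cv2.imread("pics/side0.png")[120:400,220:460]
cv2.imwrite("pics/v1.png",np.hstack([cv2.resize(a,(430,349)),cv2.resize(b,(299,349))]))
cv2.imwrite("pics/v1.png",cv2.resize(a,None,fx=2.3,fy=2.3))
cv2.imwrite("pics/v2.png",cv2.resize(cv2.imread("pics/side0.png")[100:400,200:480],None,fx=2,fy=2))
E
python3 b.py
```

```text
head [0.47884368 0.33076243 0.03215705] 4h [0.51250234 0.08389443 0.02257761] cup [0.48644168 0.20603454 0.02388373] drive [ 0.52933698 -0.2289682   0.12672374]
[ 0.52696916 -0.23283473  0.125     ] [ 0.52988165 -0.22864279  0.125     ]
[ 0.53698158 -0.21825459  0.14      ] [ 0.52534622 -0.20827582  0.14      ]
```

View pics/v1.png

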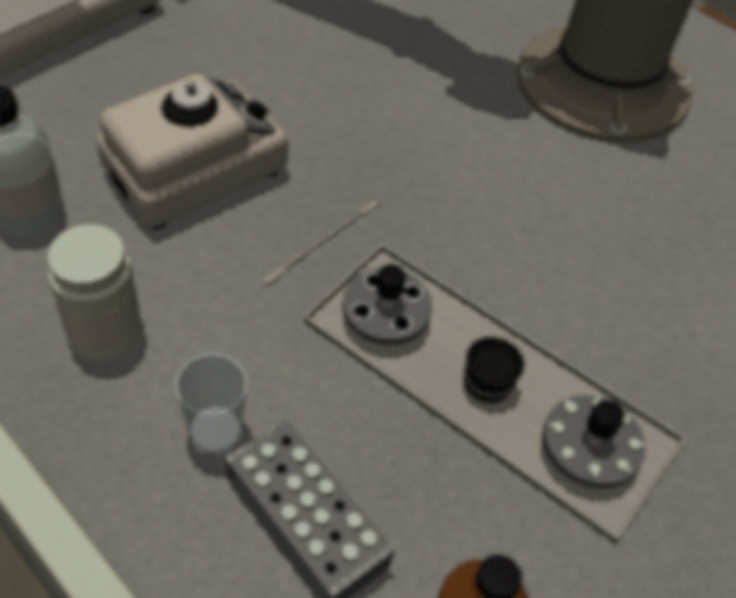

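View pics/v2.png

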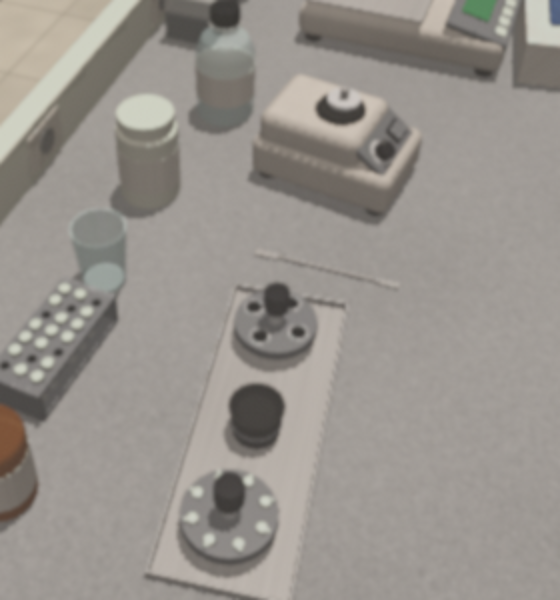

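The scene view shows the eight-tube head at about (458,281), nearest the tray end, then the cup at (412,248), the four-hole head at (367,223), and the mixer pin at about (283,128). The side view agrees. I'll work out the remaining points and the wrist camera's mounting.

```bash
cat > c.py <<'E'
from h import *
C={c:bot.camera_info(c) for c in("scene","side")}
T=lambda a,b:tri([ray(C["scene"],a),ray(C["side"],b)])
print("knob",T((463,271.7),(314.5,345)),"pintip",T((283,128.3),(372,147.5)))
print("amber cap",onz(C["scene"],(417,340),.16),"beaker",onz(C["scene"],(292,262),.09),"jar",onz(C["scene"],(238,200),.133),"media",onz(C["scene"],(203,135),.176))
w=bot.camera_info("wrist");o=bot.get_obs();Rt=Rq(o["tool_rot"]);M=Rq(w["attitude"])
print(w,"in tool pos",Rt.T@(w["position"]-o["eef_pos"]),"viewdir",Rt.T@M@[0,0,-1],"tool x",Rt[:,0])
E
python3 c.py
```

```text
knob [0.47543436 0.32801191 0.06760409] pintip [ 0.5249615  -0.22943266  0.13111316]
amber cap [0.70493895 0.37080069 0.16      ] beaker [0.74523883 0.08062568 0.09      ] jar [ 0.75114599 -0.10145442  0.133     ] media [ 0.71599924 -0.29272551  0.176     ]
{'vertical_fov': 71.43229149625475, 'cx': 316.9810258671587, 'cy': 202.6186843708971, 'k1': -0.03893859266586527, 'position': array([ 0.24074827, -0.63744881,  0.37310401]), 'attitude': array([ 0.77713609, -0.12541316,  0.09796114, -0.60887984])} in tool pos [ 0.08111664  0.00152247 -0.12477113] viewdir [-3.14255688e-01  3.37628870e-04  9.49338321e-01] tool x [9.70909544e-01 2.39446563e-01 3.82449382e-05]
```

>>> {"api": "carry_out", "payload": {"moves": [[[0,0,13.85],[45.5,-32.6,0],8.54],[[0,0,13.85],[45.5,-32.6,0],8.54],[[0,0,13.85],[45.5,-32.6,0],8.54],[[0,0,13.85],[45.5,-32.6,0],8.54],[[0,0,13.85],[45.5,-32.6,0],8.54]]}}

```text
t: 1.32
eef_pos: [0.3659, -0.4163, 0.2487]
tool_rot: [0.0, 1.0, -0.0, 0.0]
contact_force: [0.3, -0.9, 0.4]
gripper_width: 1.004
```

>>> {"api": "carry_out", "payload": {"moves": [[[0,0,0],[16,-18.7,0],5.5],[[0,0,0],[16,-18.7,0],5.5],[[0,0,0],[16,-18.7,0],5.5],[[0,0,0],[16,-18.7,0],5.5],[[0,0,0],[16,-18.7,0],5.5]]}}

```text
t: 1.95
eef_pos: [0.5282, -0.2252, 0.2485]
tool_rot: [-0.001, 1.0, 0.005, 0.001]
contact_force: [-0.0, 0.2, -0.2]
gripper_width: 0.644
```

```bash
cat > d.py <<'E'
from h import *
ci=bot.camera_info("wrist");im=bot.read_camera("wrist");o=bot.get_obs();print(o["t"],o["eef_pos"],o["joint_vel"].round(3))
cv2.imwrite("pics/w1.png",im[...,::-1])
import pickle;pickle.dump(ci,open("w1.pkl","wb"))
p=proj(ci,[.527,-.229,.13]);print(p)
x,y=p.astype(int);x0,y0=max(x-80,0),max(y-60,0)
cv2.imwrite("pics/v3.png",cv2.resize(im[y0:y0+120,x0:x0+160,::-1],None,fx=5,fy=5,interpolation=cv2.INTER_CUBIC));print(x0,y0)
E
python3 d.py
```

```text
2.0 [ 0.52605719 -0.22846457  0.24831947] [ 0.045 -0.009  0.06   0.019  0.013  0.005  0.01 ]
[319.80391295 205.0502204 ]
239 145
```

View pics/v3.png

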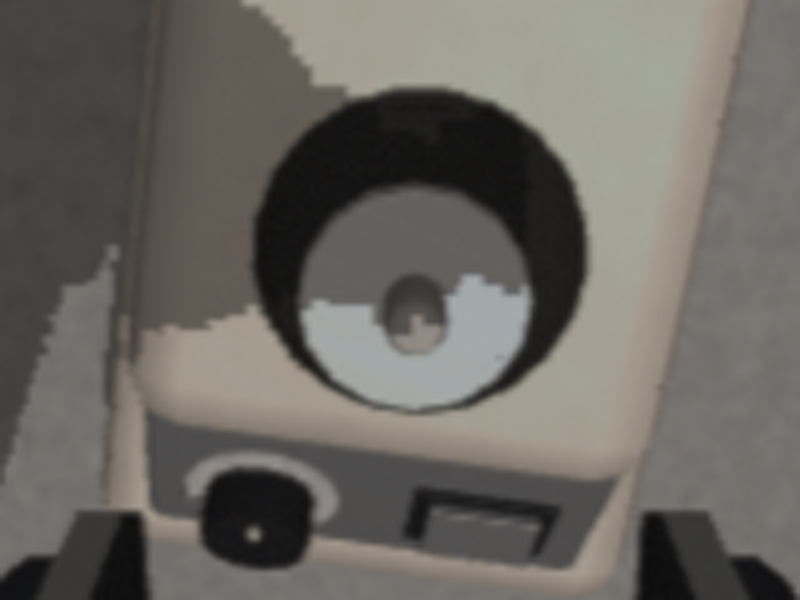

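```bash
cat > e.py <<'E'
from h import *
import pickle;ci=pickle.load(open("w1.pkl","rb"));w=lambda x,y,z:onz(ci,(239+x/5,145+y/5),z)
P=np.array([w(x,y,.127) for x,y in((301,298),(533,298),(417,184),(417,412))]);print(P.round(4))
print("flange c",(P[0]+P[1])/2,(P[2]+P[3])/2,np.linalg.norm(P[0]-P[1]),np.linalg.norm(P[2]-P[3]))
print("tip",w(414,335,.141)); 
Q=np.array([w(x,y,.115) for x,y in((255,250),(588,250),(417,87))]);print("collar",Q.round(4))
for p in((0,0,.127),(0,0,.141)): print(proj(ci,np.array([.526,-.229,0])+p))
E
python3 e.py
```

```text
[[ 0.5262 -0.2098  0.127 ]
 [ 0.5267 -0.2532  0.127 ]
 [ 0.5484 -0.2311  0.127 ]
 [ 0.5033 -0.2318  0.127 ]]
flange c [ 0.52645338 -0.23145847  0.127     ] [ 0.52584473 -0.23146836  0.127     ] 0.04338753065417414 0.045020372761815024
tip [ 0.52421141 -0.23072366  0.141     ]
collar [[ 0.5319 -0.2001  0.115 ]
 [ 0.5326 -0.2647  0.115 ]
 [ 0.564  -0.2311  0.115 ]]
[319.76515903 205.03527241]
[319.88785112 210.08875282]
```

>>> {"api": "carry_out", "payload": {"moves": [[[0,0,0],[-5.2,-55.7,0],5.5],[[0,0,0],[-5.2,-55.7,0],5.5],[[0,0,0],[-5.2,-55.7,0],5.5],[[0,0,0],[-5.2,-55.7,0],5.5],[[0,0,0],[-5.2,-55.7,0],5.5]]}}

```text
t: 2.62
eef_pos: [0.4954, 0.08, 0.2486]
tool_rot: [0.0, 1.0, -0.002, 0.0]
contact_force: [1.8, 0.6, -0.1]
gripper_width: 0.646
```

>>> {"api": "carry_out", "payload": {"moves": [[[0,0,0],[-2.3,-24.5,0],5.5],[[0,0,0],[-2.3,-24.5,0],5.5],[[0,0,0],[-2.3,-24.5,0],5.5],[[0,0,0],[-2.3,-24.5,0],5.5],[[0,0,0],[-2.3,-24.5,0],5.5]]}}

```text
t: 3.25
eef_pos: [0.4713, 0.3291, 0.2484]
tool_rot: [-0.001, 1.0, 0.003, -0.0]
contact_force: [0.6, -0.8, -0.5]
gripper_width: 0.641
```

```bash
cat > f.py <<'E'
from h import *
import pickle
ci=bot.camera_info("wrist");im=bot.read_camera("wrist");o=bot.get_obs();print(o["t"],o["eef_pos"],o["tool_rot"].round(4))
pickle.dump(ci,open("w2.pkl","wb"))
for s in bot.silhouettes("tube_head_center","wrist"):
    r=s["region"].astype(np.uint8);ys,xs=np.where(r);print(s["score"],s["location"],xs.min(),xs.max(),ys.min(),ys.max(),cv2.fitEllipse(np.argwhere(r)[:,::-1].astype(np.float32)) if 0 else "")
    print([onz(ci,p,.032).round(4) for p in((xs.min(),ys[xs.argmin()]),(xs.max(),ys[xs.argmax()]),(xs[ys.argmin()],ys.min()),(xs[ys.argmax()],ys.max()))])
cv2.imwrite("pics/w2.png",im[...,::-1])
E
python3 f.py
```

```text
3.3 [0.47251396 0.32579896 0.24810378] [ 1.e-04  1.e+00  9.e-04 -1.e-04]
0.74 [316.4, 175.6] 280 353 136 210 
[array([0.4823, 0.3742, 0.032 ]), array([0.4892, 0.2836, 0.032 ]), array([0.524 , 0.3392, 0.032 ]), array([0.4296, 0.337 , 0.032 ])]
```

View pics/w2.png

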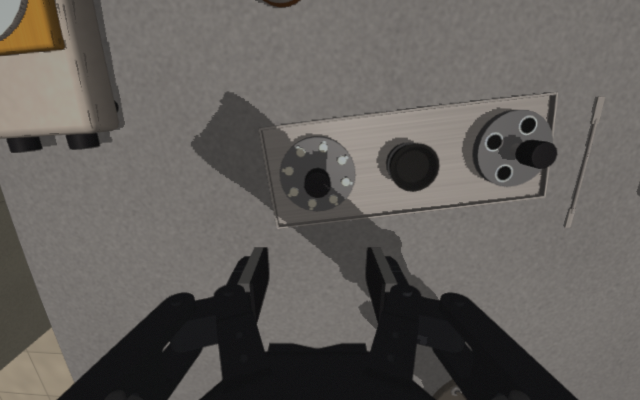

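The eight-tube head's disc is centred at (317,173), knob at (317,183), between the jaws, with the cup and four-hole head to its right. That puts its axis at about (0.4765, 0.329), agreeing with the fixed cameras.

>>> {"api": "carry_out", "payload": {"moves": [[[0,0,0],[0.4,-0.3,6],5.5],[[0,0,0],[0.4,-0.3,12],5.5],[[0,0,0],[0.4,-0.3,16],5.5],[[0,0,0],[0.4,-0.3,18.4],5.5],[[0,0,0],[0.4,-0.3,18.4],5.5]]}}

```text
t: 3.98
eef_pos: [0.4768, 0.3245, 0.0626]
tool_rot: [0.002, 1.0, -0.002, -0.001]
contact_force: [-0.0, -0.5, 0.4]
gripper_width: 0.647
```

```bash
cat > g.py <<'E'
from h import *
ci=bot.camera_info("wrist");im=bot.read_camera("wrist");o=bot.get_obs();print(o["t"],o["eef_pos"],o["contact_force"])
cv2.imwrite("pics/w3.png",im[100:400,120:520,::-1])
E
python3 g.py
```

```text
4.025 [0.47750459 0.32579316 0.06417293] [ 0.62142    -0.17148524  0.93814936]
```

View pics/w3.png

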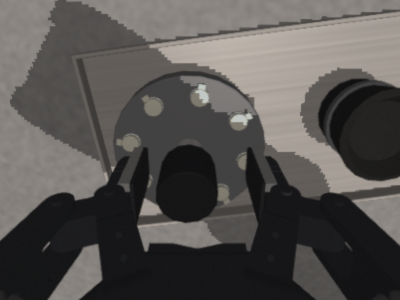

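>>> {"api": "carry_out", "payload": {"moves": [[[0,0,0],[0,-0.35,0],5.5],[[0,0,0],[0,-0.35,0],2],[[0,0,0],[0,-0.35,0],2],[[0,0,0],[0,-0.35,0],2],[[0,0,0],[0,-0.35,0],2]], "newtons": 80}}

```text
t: 4.65
eef_pos: [0.4774, 0.332, 0.0655]
tool_rot: [-0.0, 1.0, -0.0, 0.001]
contact_force: [0.5, -1.8, 7.2]
gripper_width: 0.329
```

>>> {"api": "carry_out", "payload": {"moves": [[[0,0,0],[0,0,0],2],[[0,0,0],[0,0,0],2],[[0,0,0],[0,0,0],2]]}}

```text
t: 5.03
eef_pos: [0.4774, 0.332, 0.0655]
tool_rot: [-0.0, 1.0, -0.0, 0.001]
contact_force: [-1.1, -1.8, 6.6]
gripper_width: 0.329
```

>>> {"api": "carry_out", "payload": {"moves": [[[0,0,0],[0,0,-3],2],[[0,0,0],[0,0,-8],2],[[0,0,0],[0,0,-13],2],[[0,0,0],[0,0,-18],2],[[0,0,0],[0,0,-18],2]]}}

```text
t: 5.65
eef_pos: [0.4782, 0.3336, 0.2488]
tool_rot: [-0.002, 1.0, 0.0, 0.003]
contact_force: [0.2, 0.1, -3.0]
gripper_width: 0.33
```

```bash
cat > f2.py <<'E'
from h import *
ci=bot.camera_info("wrist");o=bot.get_obs();im=bot.read_camera("wrist");print(o["t"],o["eef_pos"],o["tool_rot"].round(4),o["contact_force"])
z=o["eef_pos"][2]
r=bot.silhouettes("tube_head_center","wrist")[0]["region"]
c=max(cv2.findContours(r.astype(np.uint8),0,1)[0],key=len)[:,0].astype(float)
# disc top edge: z = tcp -.0635+.030
P=np.array([onz(ci,p,z-.0335)-o["eef_pos"] for p in c])
rr=np.hypot(P[:,0],P[:,1]);k=(rr>.044)&(rr<.053)&(P[:,0]>-.01)
A=np.c_[2*P[k,:2],np.ones(k.sum())];s=np.linalg.lstsq(A,(P[k,:2]**2).sum(1),rcond=None)[0]
print("disc centre rel TCP",s[:2],"radius",np.sqrt(s[2]+s[:2]@s[:2]),k.sum())
cv2.imwrite("pics/w4.png",im[60:400,80:560,::-1])
E
python3 f2.py
```

```text
5.65 [0.47820571 0.33358967 0.24884079] [-2.4e-03  1.0e+00  1.0e-04  3.4e-03] [ 0.23249824  0.1258218  -2.95548551]
disc centre rel TCP [ 0.00126306 -0.00251918] radius 0.04653018714803115 217
```

View pics/w4.png

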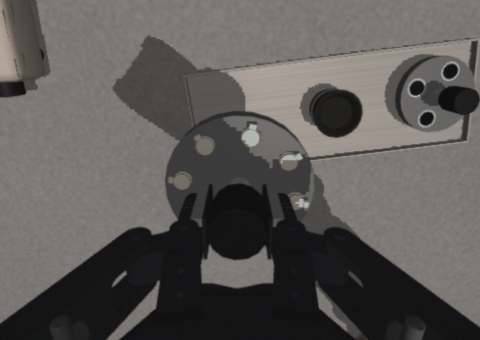

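The head is held squarely by the knob, and the tray now holds just the other two heads. I'll carry it over to the mixer.

>>> {"api": "carry_out", "payload": {"moves": [[[0,0,0],[0.4,5,0],2],[[0,0,0],[0.9,11,0],2],[[0,0,0],[1.4,17,0],2],[[0,0,0],[1.9,23,0],2],[[0,0,0],[2.4,29,0],2]]}}

```text
t: 6.38
eef_pos: [0.4992, 0.0395, 0.2423]
tool_rot: [0.0, 1.0, 0.0, -0.002]
contact_force: [0.5, 0.1, -0.9]
gripper_width: 0.328
```

>>> {"api": "carry_out", "payload": {"moves": [[[0,0,0],[0.5,6,0],2],[[0,0,0],[1,12,0],2],[[0,0,0],[1.5,18,0],2],[[0,0,0],[2,23,0],2],[[0,0,0],[2.2,26,0],2]]}}

```text
t: 7.0
eef_pos: [0.5209, -0.2212, 0.2419]
tool_rot: [-0.0, 1.0, -0.002, -0.002]
contact_force: [0.3, -0.3, -1.4]
gripper_width: 0.33
```

>>> {"api": "carry_out", "payload": {"moves": [[[0,0,0],[0,1.1,1],2],[[0,0,0],[0,1.3,2],2],[[0,0,0],[0,1.3,2],2],[[0,0,0],[0,1.3,2],2]]}}

```text
t: 7.5
eef_pos: [0.5229, -0.2296, 0.2242]
tool_rot: [-0.0, 1.0, 0.001, -0.0]
contact_force: [0.3, -0.1, -1.6]
gripper_width: 0.329
```

>>> {"api": "carry_out", "payload": {"moves": [[[0,0,0],[0.2,0,0.8],2],[[0,0,0],[0.2,0,1.4],2],[[0,0,0],[0.2,0,1.6],2],[[0,0,0],[0.2,0,1.6],2]]}}

```text
t: 8.0
eef_pos: [0.5245, -0.2312, 0.2081]
tool_rot: [-0.0, 1.0, -0.0, -0.0]
contact_force: [0.4, -0.1, -2.6]
gripper_width: 0.327
```

>>> {"api": "carry_out", "payload": {"moves": [[[0,0,0],[0,0,0.1],2],[[0,0,0],[0,0,0.2],2],[[0,0,0],[0,0,0.3],2],[[0,0,0],[0,0,0.4],2],[[0,0,0],[0,0,0.4],2]]}}

```text
t: 8.62
eef_pos: [0.5246, -0.2312, 0.2042]
tool_rot: [-0.0, 1.0, 0.0, -0.0]
contact_force: [1.0, -0.0, -1.8]
gripper_width: 0.332
```

>>> {"api": "carry_out", "payload": {"moves": [[[0,0,0],[0,-0.2,0],2],[[0,0,0],[0,-0.2,0.1],2],[[0,0,0],[0,-0.2,0.1],2]]}}

```text
t: 9.0
eef_pos: [0.5249, -0.229, 0.2037]
tool_rot: [-0.0, 1.0, 0.0, 0.0]
contact_force: [-1.2, 0.0, 1.0]
gripper_width: 0.323
```

>>> {"api": "carry_out", "payload": {"moves": [[[0,0,0],[0,0,0.1],2],[[0,0,0],[0,0,0.1],2]]}}

```text
t: 9.25
eef_pos: [0.5249, -0.2291, 0.2026]
tool_rot: [-0.0, 1.0, 0.0, 0.0]
contact_force: [-1.1, 1.9, 3.9]
gripper_width: 0.33
```

>>> {"api": "carry_out", "payload": {"moves": [[[0,0,0],[0,-0.1,0],2],[[0,0,0],[0,-0.1,0],2]]}}

```text
t: 9.5
eef_pos: [0.5248, -0.2287, 0.2026]
tool_rot: [0.0, 1.0, -0.0, 0.0]
contact_force: [-0.2, 0.5, 2.4]
gripper_width: 0.326
```

>>> {"api": "carry_out", "payload": {"moves": [[[0,0,0],[-0.1,0,0],2],[[0,0,0],[-0.1,0,0],2]]}}

```text
t: 9.75
eef_pos: [0.5242, -0.2286, 0.2026]
tool_rot: [0.0, 1.0, -0.0, 0.001]
contact_force: [0.9, -1.6, 3.4]
gripper_width: 0.329
```

>>> {"api": "carry_out", "payload": {"moves": [[[0,0,0],[0,0.1,0],2],[[0,0,0],[0,0.1,0],2]]}}

```text
t: 10.0
eef_pos: [0.5241, -0.2289, 0.2024]
tool_rot: [-0.0, 1.0, 0.0, 0.0]
contact_force: [2.5, -0.5, 3.8]
gripper_width: 0.328
```

>>> {"api": "carry_out", "payload": {"moves": [[[0,0,0],[0,0.1,0],2],[[0,0,0],[0,0.1,0],2]]}}

```text
t: 10.25
eef_pos: [0.5238, -0.2295, 0.2023]
tool_rot: [-0.0, 1.0, 0.0, 0.0]
contact_force: [0.8, 3.0, 4.2]
gripper_width: 0.33
```

>>> {"api": "carry_out", "payload": {"moves": [[[0,0,0],[0.1,-0.1,0.1],2],[[0,0,0],[0.1,-0.1,0.1],2]]}}

```text
t: 10.5
eef_pos: [0.5244, -0.2293, 0.2012]
tool_rot: [0.0, 1.0, -0.0, -0.0]
contact_force: [0.2, 1.6, 4.9]
gripper_width: 0.325
```

>>> {"api": "carry_out", "payload": {"moves": [[[0,0,0],[0,0,0.1],2],[[0,0,0],[0,0,0.1],2]]}}

```text
t: 10.75
eef_pos: [0.5244, -0.2293, 0.2004]
tool_rot: [0.0, 1.0, -0.0, -0.0]
contact_force: [0.3, 2.0, 6.0]
gripper_width: 0.33
```

>>> {"api": "carry_out", "payload": {"moves": [[[0,0,0],[0,0,-0.25],2],[[0,0,0],[0.1,0,-0.25],2],[[0,0,0],[0.2,0,-0.25],2]]}}

```text
t: 11.12
eef_pos: [0.5255, -0.2293, 0.2023]
tool_rot: [-0.0, 1.0, -0.0, -0.001]
contact_force: [-3.4, 1.4, 2.8]
gripper_width: 0.327
```

>>> {"api": "carry_out", "payload": {"moves": [[[0,0,0],[-0.05,-0.1,0],2],[[0,0,0],[-0.1,-0.17,0],2]]}}

```text
t: 11.38
eef_pos: [0.5254, -0.2285, 0.2028]
tool_rot: [0.001, 1.0, -0.0, 0.0]
contact_force: [-1.6, -2.2, 2.8]
gripper_width: 0.327
```

>>> {"api": "carry_out", "payload": {"moves": [[[0,0,0],[-0.1,0,0],2],[[0,0,0],[-0.2,0,0],2]]}}

```text
t: 11.62
eef_pos: [0.5245, -0.2272, 0.2027]
tool_rot: [-0.0, 1.0, 0.0, 0.001]
contact_force: [3.0, 0.3, -2.2]
gripper_width: 0.328
```

>>> {"api": "carry_out", "payload": {"moves": [[[0,0,0],[-0.05,0.1,0],2],[[0,0,0],[-0.1,0.17,0],2]]}}

```text
t: 11.88
eef_pos: [0.5237, -0.228, 0.203]
tool_rot: [-0.001, 1.0, 0.001, 0.001]
contact_force: [5.0, 3.6, -0.9]
gripper_width: 0.33
```

>>> {"api": "carry_out", "payload": {"moves": [[[0,0,0],[0.05,0.1,0],2],[[0,0,0],[0.1,0.17,0],2]]}}

```text
t: 12.12
eef_pos: [0.5244, -0.2288, 0.203]
tool_rot: [-0.001, 1.0, 0.001, 0.0]
contact_force: [2.1, 5.7, 0.4]
gripper_width: 0.331
```

>>> {"api": "carry_out", "payload": {"moves": [[[0,0,0],[0.1,0,0],2],[[0,0,0],[0.2,0,0],2]]}}

```text
t: 12.38
eef_pos: [0.5256, -0.2293, 0.2028]
tool_rot: [-0.001, 1.0, 0.001, -0.0]
contact_force: [1.3, 5.3, 1.7]
gripper_width: 0.329
```

>>> {"api": "carry_out", "payload": {"moves": [[[0,0,0],[-0.08,-0.17,0],2],[[0,0,0],[-0.15,-0.34,0],2],[[0,0,0],[-0.15,-0.34,0],2]]}}

```text
t: 12.75
eef_pos: [0.5243, -0.228, 0.203]
tool_rot: [0.0, 1.0, -0.0, 0.0]
contact_force: [3.4, 0.9, -0.8]
gripper_width: 0.332
```

>>> {"api": "carry_out", "payload": {"moves": [[[0,0,0],[0,0,0.1],2],[[0,0,0],[0,0,0.2],2]]}}

```text
t: 13.0
eef_pos: [0.5246, -0.2278, 0.2013]
tool_rot: [0.0, 1.0, -0.0, 0.001]
contact_force: [3.8, 0.4, 3.0]
gripper_width: 0.326
```

>>> {"api": "carry_out", "payload": {"moves": [[[0,0,0],[0.1,0,-0.1],2],[[0,0,0],[0.1,-0.1,-0.1],2]]}}

```text
t: 13.25
eef_pos: [0.525, -0.2271, 0.2018]
tool_rot: [0.0, 1.0, -0.0, -0.0]
contact_force: [3.4, -2.1, 0.6]
gripper_width: 0.329
```

>>> {"api": "carry_out", "payload": {"moves": [[[0,0,0],[0,-0.1,0],2],[[0,0,0],[0,-0.1,0],2]]}}

```text
t: 13.5
eef_pos: [0.525, -0.2262, 0.2017]
tool_rot: [0.0, 1.0, -0.0, 0.0]
contact_force: [2.8, -3.9, -0.2]
gripper_width: 0.327
```

>>> {"api": "carry_out", "payload": {"moves": [[[0,0,0],[0.1,0.1,0],2],[[0,0,0],[0.1,0.1,0],2]]}}

```text
t: 13.75
eef_pos: [0.5257, -0.2265, 0.2015]
tool_rot: [-0.0, 1.0, 0.0, -0.001]
contact_force: [1.7, -1.7, -0.0]
gripper_width: 0.327
```

>>> {"api": "carry_out", "payload": {"moves": [[[0,0,0],[0,0,0.1],2],[[0,0,0],[0,0,0.1],2]]}}

```text
t: 14.0
eef_pos: [0.526, -0.2264, 0.2005]
tool_rot: [-0.0, 1.0, 0.0, -0.0]
contact_force: [1.9, -1.6, -1.0]
gripper_width: 0.331
```

>>> {"api": "carry_out", "payload": {"moves": [[[0,0,0],[0.05,0.03,0.1],2],[[0,0,0],[0.05,0.05,0.2],2],[[0,0,0],[0.05,0.05,0.3],2]]}}

```text
t: 14.38
eef_pos: [0.5264, -0.2268, 0.1975]
tool_rot: [-0.0, 1.0, 0.0, -0.0]
contact_force: [0.9, -0.6, -0.8]
gripper_width: 0.331
```

>>> {"api": "carry_out", "payload": {"moves": [[[0,0,0],[0.02,0.02,0.15],2],[[0,0,0],[0.02,0.02,0.3],2],[[0,0,0],[0.02,0.02,0.45],2],[[0,0,0],[0.02,0.02,0.6],2],[[0,0,0],[0.02,0.02,0.7],2]]}}

```text
t: 15.0
eef_pos: [0.5267, -0.2271, 0.1906]
tool_rot: [-0.0, 1.0, 0.0, -0.0]
contact_force: [0.5, -0.3, -1.5]
gripper_width: 0.331
```

>>> {"api": "carry_out", "payload": {"moves": [[[0,0,0],[0,0,0.1],2],[[0,0,0],[0,0,0.2],2],[[0,0,0],[0,0,0.2],2]]}}

```text
t: 15.38
eef_pos: [0.5269, -0.2272, 0.1891]
tool_rot: [0.0, 1.0, 0.0, 0.0]
contact_force: [-0.9, 0.2, 3.2]
gripper_width: 0.329
```

>>> {"api": "carry_out", "payload": {"moves": [[[0,0,0],[0,0,0.1],2],[[0,0,0],[0,0,0.2],2],[[0,0,0],[0,0,0.2],2]]}}

```text
t: 15.75
eef_pos: [0.527, -0.2272, 0.1871]
tool_rot: [0.0, 1.0, 0.0, 0.0]
contact_force: [-2.1, -0.3, 6.5]
gripper_width: 0.33
```

>>> {"api": "carry_out", "payload": {"moves": [[[0,0,0],[0,0,0.1],2],[[0,0,0],[0,0,0.2],2],[[0,0,0],[0,0,0.25],2],[[0,0,0],[0,0,0.25],2]]}}

```text
t: 16.25
eef_pos: [0.5272, -0.2273, 0.1853]
tool_rot: [0.0, 1.0, -0.0, 0.0]
contact_force: [-3.5, 1.0, 10.5]
gripper_width: 0.324
```

>>> {"api": "carry_out", "payload": {"moves": [[[0,0,0],[0,0,0.05],2],[[0,0,0],[0,0,0.1],2],[[0,0,0],[0,0,0.1],2]]}}

```text
t: 16.62
eef_pos: [0.5274, -0.2274, 0.1851]
tool_rot: [0.0, 1.0, -0.0, 0.001]
contact_force: [-4.5, 1.2, 16.3]
gripper_width: 0.329
```

>>> {"api": "carry_out", "payload": {"moves": [[[0,0,0],[-0.08,0,0],2],[[0,0,0],[-0.08,0,0],2],[[0,0,0],[-0.08,0,0],2]]}}

```text
t: 17.0
eef_pos: [0.5271, -0.2273, 0.1852]
tool_rot: [0.0, 1.0, -0.0, 0.001]
contact_force: [-2.5, 0.3, 14.1]
gripper_width: 0.328
```

```bash
cat > i.py <<'E'
from h import *
im=bot.read_camera("scene");b=bot.read_camera("side");o=bot.get_obs();print(o["t"],o["eef_pos"],o["contact_force"],o["torque"])
cv2.imwrite("pics/v5.png",np.hstack([cv2.resize(a[r:r+120,c:c+100,::-1],None,fx=4,fy=4,interpolation=2) for a,r,c in((im,80,230),(b,95,315))]))
E
python3 i.py
```

```text
17.1 [ 0.52708791 -0.22735147  0.18515495] [-2.5042388   2.14774569 13.98460624] [ 0.53493974  0.75382846 -0.00910629]
```

View pics/v5.png

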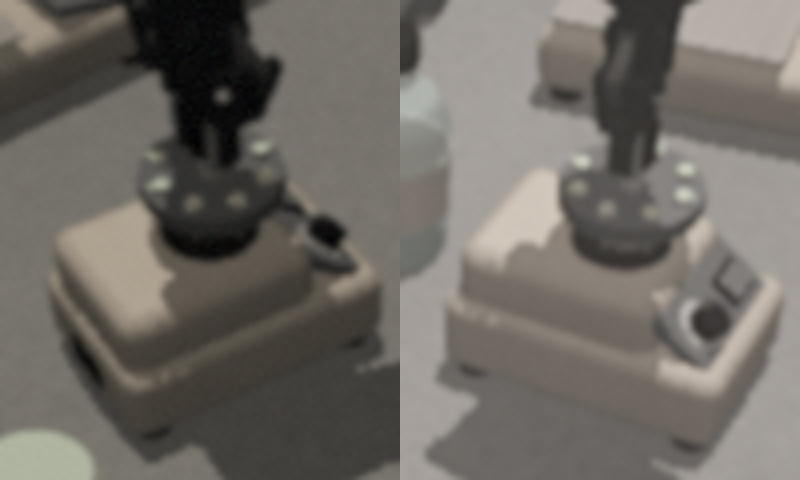

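Both views show the head level and down on the mixer, with the fingers on its knob. The height also fits: a 14 mm drop over the pin, then about 4.6 mm of drive travel to a hard stop.

```bash
python3 -c "
from station import bot
print(bot.hand_in())"
```

```text
the job is handed in; nothing more can be done
None
```

The eight-tube head is on the mixer, with the gripper still holding its knob and the drive pressed down. I handed the job in at about 17 s; it reports no verdict.

- **Fitting:** I gripped the knob at 80 N, lifted the head out of the tray and searched for the pin under light contact. The first try landed on the pin tip, a few millimetres off, and pressed the drive down about 3 mm. I backed off and found the hole by sliding. The head then went down about 14 mm from the pin tip to the flange, which matches the pin height.
- **Pressing:** From the flange the force rose along the drive's spring. The tool went down about 4.6 mm before the force rose sharply, as it would at the 5 mm stop. The drive travel is worked out from tool height and force, not measured directly.
- **Last checks:**
  - The tool is at rest and vertical, pressing with about 14 N on the reading, or about 16 N allowing for the head's weight. The highest reading at the end of any move was about 16 N.
  - A sideways force of about 3 N remains.
  - Both fixed cameras show the head level on the mixer with the fingers on the knob.
- **Other things:** I didn't measure the other objects again at the end. No move went near them, apart from carrying the head over the tray.
- **Disagreement:** The camera estimate of where the tool had to be was about 3 mm off from where the head actually seated, (0.527, -0.227).

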